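# Show the helper which switch goes to scrap

## Robot

A 6-joint arm with a two-finger parallel gripper is mounted at the origin on the work surface. World frame = base frame: x ahead of the robot, y to its left, z up, the work surface at z = 0. Lengths are in m, angles in rad, forces in N, time in s.
With the tool pointing down it reaches from about 0.3 to 0.875 m from the base axis. Payload 6.4 kg.
Tool frame: the origin (TCP) lies midway between the tips of the shut fingers; the grasp point (between the pads) lies 19 mm behind it; z points along the fingers, y is the direction in which the jaws open and shut (so a half turn about z gives the same grasp; the last joint's range is limited). The gripper opens to 85 mm and grips with 20 to 120 N. Pads are 22 mm wide; open, the fingers measure 114 mm over their backs; the gripper's body (76 mm by 85 mm) begins 54 mm behind the grasp point. The pads swing forward as they close: fully open they stand 13 mm farther back than shut.
Start: joints at [-1.379, 0.181, 1.607, -0, 1.354, -0.206], TCP at [0.223, -0.53, 0.231] pointing down, gripper open.
Joint ranges: [-2.99, 2.99], [-0.89, 2.07], [0.3, 2.58], [-1.14, 4.28], [0, 2.63], [-3.12, 3.12]. Speed limits (rad/s): [2.57, 2.57, 3.01, 3.14, 3.14, 3.14].

## Interface

Orientations are given as a rotation vector (axis times angle).
In Python, from station import telemetry, eyes, workorder gives the robot as it stands.
- The arm moves only by the shell command python3 -m crank 'ROWS' [FORCE]. ROWS is JSON, a list of rows, each an object of numbers: "gripper": the opening in per cent of the stroke, from 0 (shut) to 100 (fully open); "dx", "dy", "dz": the shift along the tool's x, y, z in mm; "turn": the turn about the tool's z in rad. A call has 1 to 10 rows; each row shifts and turns the commanded pose from where the row before left it, along the tool's axes as they then stand; what a row does not reach is not made up. A row lasts 1/10 s, in which the tool goes at most 50 mm and 8.59 degrees, less where a joint would pass 70% of its speed; a pose out of reach is approached as far as the arm can. A call is refused whole if a number of a shift passes 50 or a number of a turn 0.15, either way. A call with a gripper value outside its range is refused whole. The fingers move at their own pace and stop on an object; FORCE is the grip in N (left out, the last holds). Time passes only in rows, so rows that do not move let the fingers close. It gives the time, the measured TCP pose, the force and the opening at its end, in the units of the state.
- telemetry.read_state(): the state, without advancing time (a new reading comes with each control period).
- eyes.snapshot(name): name is "scene" or "side" or "wrist"; returns a dict with "pixels" (400x640x3 uint8, red, green, blue), "depth" (400x640 float32, m along the optical axis (not along the pixel's ray), 0 where there is no reading), "vfov" (degrees; the focal length in pixels is half the picture's height over the tangent of half this angle, whatever the lens; pixels are square), "cx", "cy" (the principal point, pixels), "rvec" (rotation vector, rad) and "tvec" (3), from world to camera coordinates, as OpenCV has them; the wrist camera has in their place "T_tool_cam" (4x4, takes a point from camera to tool coordinates, whose origin is the TCP and whose axes are the flange's). Camera axes: x right, y down, z forward; pixel columns grow to the right and rows downward; lengths in m; the calibration is good to about 2 mm. The wrist camera is an equidistant fisheye: a pixel r from the principal point sees the ray r / f radians off the axis. A picture is of the moment at which its call begins: read the wrist's pose just before it.
- workorder.finish_job(): hands the job in, once; it reports no verdict.
The state is a dict: "t": time; "joints": joint angles; "joint_velocities": joint speeds; "effort": joint torques, N m; "ee_pos": TCP position; "tcp_rot": TCP orientation; "wrist_force": force on the tool from outside, world axes, zero at the start; "ft_torque": the same for the moment, N m; "grip_width": finger opening in m.
Only numpy, scipy, OpenCV 4.12 (cv2) and the standard library are available. Lean on these libraries where they do the work, as an engineer would, in place of code of your own. Each camera call takes 0.05 s, during which the arm holds its last target. There are 200 camera calls.

## Task

The scrap bin has been left tipped forward: gently push it back until it stands fully upright against its stop. Then show the helper which part is scrap by pointing down at the silver microswitch from just above, without touching it, and holding there for two seconds. Last, point down at the middle of the bin's open mouth from just above and finish there, still pointing and touching nothing; pick nothing up, and leave everything on the mat where it lies.

Things in the scene. Friction and masses are not known exactly. Their poses are not given: they have to be found in the camera images.
- bin_tub (a joint): Tilt of the bin's steel tub, rad. 0: upright, against a hard stop; it grows as the tub tips forward, towards the robot's side (starts at 0.3 to 0.55). The hinge is stiff: the tub stays where it is left (near upright it may settle home by itself); a push of about 2 to 8 N at the rim moves it. Below 0.06 it counts as upright.
- bin_stand: Fixed steel stand of the bin on the bench, 170 (x) x 235 (y) x 136 mm high. Origin: centre of its underside, z up; x points from the bin's front to its back, the level direction in which to push. Hinge: along y, at x = -55 mm, 40 mm up. Two flat posts and a cross bar rise behind the tub; nothing stands in front of it.
- bin_front_rim (a point): Middle of the tub's front rim, outer edge, where it is pushed; moves with the tub (upright: 9 mm in front of the hinge and 132 mm above it). The tub is an open steel box, outside 120 (x) x 190 (y) x 140 mm high, centred over the stand and with its rim 176 mm above the bench when upright. Axes as the tub's: x to the back, z out of the mouth.
- bin_mouth (a point): Centre of the tub's open mouth (112 x 182 mm), level with the rim; moves with the tub, z out of the mouth. The few scrap boards inside stay below the rim. When pointed at, the fingertips should be over this point within about 40 mm, some 10 to 80 mm above the rim.
- switch_top (a point): Silver steel microswitch, loose on the mat: case 48 (x) x 18 (y) x 24 mm high, lever and small roller on top (highest part 35 mm above its underside), two brass tabs on the -x end. This point: over the middle of the case, 34 mm above its underside, z up. When pointed at, the fingertips should be over it within about 15 mm, some 10 to 50 mm above it.
- clip_a: A nylon board clip, one of three alike: square foot 24 x 24 mm, round post and split barbed head, 33 mm tall, loose, standing upright on the mat. Origin at the centre of its underside, z up. Bystander.
- clip_b: A nylon board clip, one of three alike: square foot 24 x 24 mm, round post and split barbed head, 33 mm tall, loose, standing upright on the mat. Origin at the centre of its underside, z up. Bystander.
- clip_c: A nylon board clip, one of three alike: square foot 24 x 24 mm, round post and split barbed head, 33 mm tall, loose, standing upright on the mat. Origin at the centre of its underside, z up. Bystander.
- joystick: Black plastic joystick base, 95 x 65 mm plate on a 62 mm square body, with a bare steel shaft up to 73 mm above the mat. Loose. Origin at the centre of its underside, z up. Bystander.
- chute: Brass coin chute: two upright cheek plates 90 mm long (x), 21 mm apart overall (y), 55 mm high. Loose. Origin at the centre of its underside, z up. Bystander.
- driver: Screwdriver, 170 mm long, lying along its x axis, about 30 mm high at most. Loose. Bystander.
- pushbutton: Black round arcade push button with a white cap, 33 mm across, 32 mm tall, standing upright. Loose. Origin at the centre of its underside. Bystander.
- switch: The same microswitch, its origin at the centre of its underside.
There are look-alikes about, which are no part of the job. What is meant by the switch is not brown, orange or pink, and is the larger of those in its own colour.

How it is judged:
By the outcome, as a careful person would: the job done as asked, in the order asked, and still so for the second after the job is handed in, with the robot touching nothing.
It also fails if it takes over 54 s, if anything falls off the work surface, if the arm or the gripper's body presses on something with over 40 N, if the wrist force passes 120 N, or if a joint passes its speed limit or range.

## Working session

There is one attempt and no reset: what is moved stays moved. The work goes in short steps, Python scripts to look and compute and a shell command to move; the robot and the scene stay as the last step left them, time stands still between calls to the robot, and variables do not carry over. Pictures are saved under pics/ and viewed, about 8 in all and at most 12, crops included, and the job is handed in when it is done.

```bash
ls; mkdir -p pics
cat > h.py <<'E'
import numpy as np, cv2
from scipy.spatial.transform import Rotation as R
from station import telemetry, eyes, workorder
def snap(n):
    s=telemetry.read_state(); d=eyes.snapshot(n); d['s']=s; d['name']=n
    np.save(f'/tmp/{n}.npy',d,allow_pickle=True); return d
def load(n): return np.load(f'/tmp/{n}.npy',allow_pickle=True).item()
def save(d,f,crop=None,k=1):
    im=d['pixels'][:,:,::-1]
    if crop: x0,y0,x1,y1=crop; im=im[y0:y1,x0:x1]
    cv2.imwrite(f'pics/{f}.png',cv2.resize(im,None,fx=k,fy=k,interpolation=cv2.INTER_CUBIC))
def cloud(d):
    f=200/np.tan(np.radians(d['vfov'])/2); v,u=np.mgrid[:400,:640]
    x=(u-d['cx'])/f; y=(v-d['cy'])/f; Z=d['depth'].astype(float)
    if d['name']=='wrist':
        r=np.hypot(x,y)+1e-9; t=np.tan(np.minimum(r,1.5))/r; P=np.stack([x*t*Z,y*t*Z,Z],-1)
        T=d['T_tool_cam']; P=P@T[:3,:3].T+T[:3,3]
        return P@R.from_rotvec(d['s']['tcp_rot']).as_matrix().T+d['s']['ee_pos']
    M=R.from_rotvec(np.ravel(d['rvec'])).as_matrix()
    return (np.stack([x*Z,y*Z,Z],-1)-np.ravel(d['tvec']))@M
E
python3 - <<'E'
from h import *
for n in('scene','side'): save(snap(n),n+'1',k=1.25)
s=telemetry.read_state();print(s['t'],s['ee_pos'],R.from_rotvec(s['tcp_rot']).as_matrix().round(3))
E
```

```text
pics
0.1 [ 0.22265465 -0.52959749  0.23045334] [[ 0.922  0.387 -0.   ]
 [ 0.387 -0.922  0.002]
 [ 0.    -0.002 -1.   ]]
```

View pics/scene1.png

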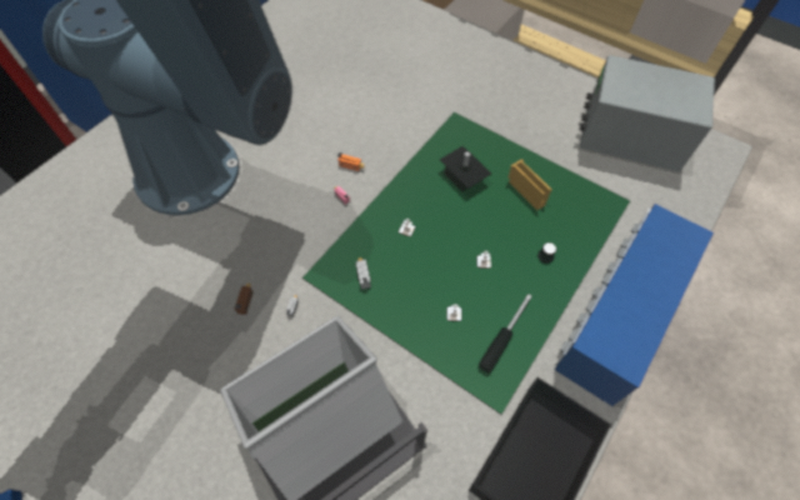

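View pics/side1.png

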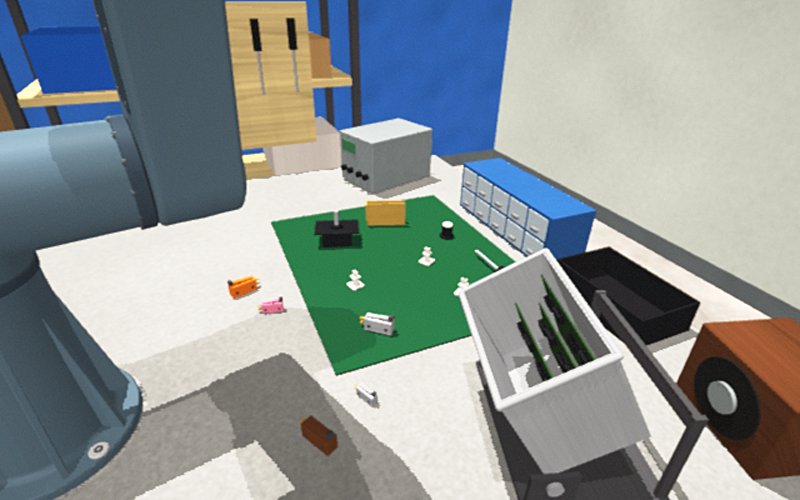

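The silver candidates (800-px scene picture) are the larger one on the mat at (363,272) and a smaller one off the mat at (292,305). Brown (244,298), orange (350,161) and pink (342,195) are excluded by colour. The tipped bin is at about (320,410), mouth facing the robot side. I'll measure these and confirm the switch in a crop.

Run:
```python
from h import *
d=load('scene'); e=load('side'); P=cloud(d); Q=cloud(e)
def at(P,l):
    for n,u,v in l: 
        u,v=int(u/1.25),int(v/1.25); print(n,np.nanmedian(P[v-1:v+2,u-1:u+2].reshape(-1,3),0).round(3))
at(P,[('sw',363,272),('small',292,305),('rimBL',340,325),('rimFL',235,395),('rim tr',370,365),('rim br',248,440),('bar',420,437),('clipa',407,228),('clipb',485,260),('clipc',454,313),('joy',466,160),('handle',495,352),('btn',548,250)])
print('side');at(Q,[('sw',380,322),('rim l',465,295),('rim near',502,406),('rim top',548,255),('rim r',618,357),('bar',650,360)])
# switch cluster: points above the mat near it
for n,C in(('scene',P),('side',Q)):
    c=np.median(C[216:219,289:292].reshape(-1,3),0) if n=='scene' else np.median(C[256:259,303:306].reshape(-1,3),0)
    m=(np.hypot(*(C[...,:2]-c[:2]).transpose(2,0,1))<.045)&(C[...,2]>.010)&(C[...,2]<.05)
    p=C[m]; (cx,cy),wh,a=cv2.minAreaRect(p[:,:2].astype(np.float32)); print(n,len(p),'centre',cx,cy,wh,a,'zmax',p[:,2].max())
a=d['pixels'][190:270,180:320]; b=e['pixels'][230:340,220:360]
A=cv2.resize(a,None,fx=4,fy=4,interpolation=2);B=cv2.resize(b,(560,440)[::1],interpolation=2)
im=np.zeros((580,640,3),np.uint8); im[:280,:490]=cv2.resize(A,(490,280)); im[280:,:382]=cv2.resize(B,(382,300))
cv2.imwrite('pics/crop1.png',im[:,:,::-1])
```

```text
sw [0.468 0.018 0.033]
small [ 0.399 -0.107  0.019]
rimBL [ 0.544 -0.123  0.161]
rimFL [ 0.482 -0.29   0.141]
rim tr [ 0.629 -0.159  0.213]
rim br [ 0.564 -0.324  0.214]
bar [ 0.726 -0.172  0.082]
clipa [0.473 0.152 0.022]
clipb [0.639 0.179 0.021]
clipc [0.649 0.052 0.026]
joy [0.491 0.337 0.059]
handle [0.747 0.028 0.031]
btn [0.727 0.258 0.036]
side
sw [0.466 0.01  0.028]
rim l [ 0.53  -0.126  0.156]
rim near [ 0.47  -0.298  0.156]
rim top [ 0.623 -0.162  0.214]
rim r [ 0.565 -0.331  0.214]
bar [ 0.681 -0.294  0.133]
scene 178 centre 0.464510977268219 0.023410266265273094 (0.02178351953625679, 0.05858282744884491) 41.862491607666016 zmax 0.040964065098006354
side 320 centre 0.4635639488697052 0.01996515318751335 (0.018540123477578163, 0.05851666256785393) 46.752197265625 zmax 0.040018101001421065
```

View pics/crop1.png

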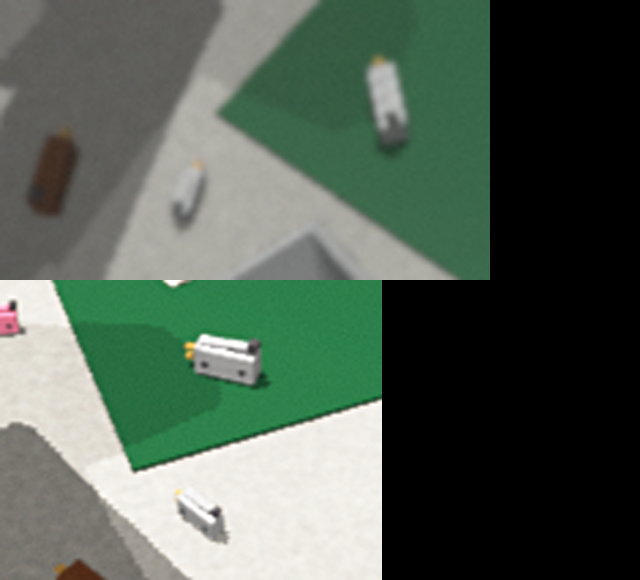

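Confirmed: the silver switch on the mat (crop (387,100) / (228,358)) is clearly larger than the small silver one off it. It sits at about (0.467, 0.018), top about 0.036. The rim heights (front 0.15, back 0.21) agree with a tilt of about 0.53, and the push axis is about (0.94, -0.34). I'll turn the tool so its x matches that axis and shut the fingers.

```bash
python3 -m crank '[{"gripper":0,"turn":0.15},{"turn":0.15},{"turn":0.15},{"turn":0.15},{"turn":0.15},{}]'
cat > rel.py <<'E'
import sys
from h import *
s=telemetry.read_state(); M=R.from_rotvec(s['tcp_rot']).as_matrix()
print('t',round(s['t'],2),'pos',np.round(s['ee_pos'],4),'F',np.round(s['wrist_force'],2),'grip',round(s['grip_width'],4),'toolx',M[:,0].round(3))
if len(sys.argv)>1: print('tool mm',(M.T@(np.array(sys.argv[1:4],float)-s['ee_pos'])*1000).round(1))
E
python3 rel.py 0.439 -0.186 0.23
python3 - <<'E'
from h import *
from scipy.optimize import least_squares
# rim corners: fit lines on rim from both clouds
for n in('scene','side'):
    P=cloud(load(n)).reshape(-1,3); P=P[(P[:,2]>.04)&(P[:,2]<.23)&(P[:,0]>.42)&(P[:,0]<.75)&(P[:,1]>-.4)&(P[:,1]<-.09)]
    for a in(-.30,-.35,-.40):
        ex=np.array([np.cos(a),np.sin(a)]);ey=np.array([-ex[1],ex[0]]);u=P[:,:2]@ex;v=P[:,:2]@ey
        m=P[:,2]>.13
        print(n,a,'front u pct',np.percentile(u[m],[.3,1,2]).round(4),'v range',np.percentile(v[m],[.5,1,99,99.5]).round(4),'zmax',np.percentile(P[:,2],99.8).round(4))
    m=P[:,2]>.13;print(cv2.minAreaRect(P[m][:,:2].astype(np.float32)))
E
```

```text
t 0.1 pos [ 0.2227 -0.5296  0.2305] F [-0.12 -0.78 -0.62] grip 0.0853 toolx [0.922 0.387 0.   ]
tool mm [ 332.6 -233.     0.9]
scene -0.3 front u pct [0.5342 0.5361 0.5379] v range [-0.1471 -0.1463  0.0468  0.0492] zmax 0.2179
scene -0.35 front u pct [0.5365 0.5383 0.54  ] v range [-0.1173 -0.1158  0.0775  0.0843] zmax 0.2179
scene -0.4 front u pct [0.5342 0.537  0.5395] v range [-0.0878 -0.0859  0.1099  0.121 ] zmax 0.2179
((0.5983695387840271, -0.23250547051429749), (0.20961612462997437, 0.21362653374671936), 71.13301849365234)
side -0.3 front u pct [0.5339 0.5353 0.5368] v range [-0.164  -0.1577  0.0443  0.0466] zmax 0.2165
side -0.35 front u pct [0.537  0.5384 0.5395] v range [-0.1271 -0.1211  0.0747  0.0786] zmax 0.2165
side -0.4 front u pct [0.5345 0.5374 0.5401] v range [-0.092  -0.0914  0.1065  0.1155] zmax 0.2165
((0.5977932214736938, -0.2397199273109436), (0.22304753959178925, 0.2141922116279602), 71.2432632446289)validation failed for argument at $[0]...
```

```bash
python3 -m crank '[{"gripper":0,"dx":0,"dy":0,"dz":0,"turn":0.15},{"gripper":0,"dx":0,"dy":0,"dz":0,"turn":0.15},{"gripper":0,"dx":0,"dy":0,"dz":0,"turn":0.15},{"gripper":0,"dx":0,"dy":0,"dz":0,"turn":0.15},{"gripper":0,"dx":0,"dy":0,"dz":0,"turn":0.14}]'
python3 rel.py 0.430 -0.180 0.23
```

```text
t: 0.6
ee_pos: [0.2227, -0.5298, 0.2307]
tcp_rot: [-3.093, 0.544, 0.001]
wrist_force: [0.0, -0.5, -0.4]
grip_width: 0.0125
t 0.6 pos [ 0.2227 -0.5298  0.2307] F [ 0.02 -0.5  -0.41] grip 0.0125 toolx [ 0.94  -0.341 -0.001]
tool mm [  75.5 -399.5    1.1]
```

```bash
python3 -m crank '[{"gripper":0,"dx":4,"dy":-15,"dz":0,"turn":0},{"gripper":0,"dx":6,"dy":-35,"dz":0,"turn":0},{"gripper":0,"dx":9,"dy":-50,"dz":0,"turn":0},{"gripper":0,"dx":9,"dy":-50,"dz":0,"turn":0},{"gripper":0,"dx":9,"dy":-50,"dz":0,"turn":0},{"gripper":0,"dx":9,"dy":-50,"dz":0,"turn":0},{"gripper":0,"dx":9,"dy":-50,"dz":0,"turn":0},{"gripper":0,"dx":9,"dy":-50,"dz":0,"turn":0},{"gripper":0,"dx":6,"dy":-35,"dz":0,"turn":0},{"gripper":0,"dx":4,"dy":-15,"dz":0,"turn":0}]'
python3 rel.py 0.430 -0.180 0.13
```

```text
t: 1.6
ee_pos: [0.4249, -0.1782, 0.2311]
tcp_rot: [-3.097, 0.522, 0.0]
wrist_force: [-0.4, -1.8, -0.1]
grip_width: 0.0005
t 1.6 pos [ 0.4249 -0.1782  0.2311] F [-0.37 -1.78 -0.14] grip 0.0005 toolx [ 0.945 -0.328 -0.   ]
tool mm [  5.4   0.2 101.1]
```

```bash
python3 -m crank '[{"gripper":0,"dx":0,"dy":0,"dz":20,"turn":0},{"gripper":0,"dx":0,"dy":0,"dz":30,"turn":0},{"gripper":0,"dx":0,"dy":0,"dz":30,"turn":0},{"gripper":0,"dx":0,"dy":0,"dz":20,"turn":0},{"gripper":0,"dx":0,"dy":0,"dz":0,"turn":0},{"gripper":0,"dx":0,"dy":0,"dz":0,"turn":0}]'
python3 rel.py 0.497 -0.204 0.13
python3 - <<'E'
from h import *
d=snap('side'); save(d,'side2',k=1.25)
E
```

```text
t: 2.2
ee_pos: [0.4242, -0.1816, 0.1315]
tcp_rot: [-3.096, 0.531, 0.001]
wrist_force: [0.1, -0.4, 1.4]
grip_width: -0.0003
t 2.2 pos [ 0.4242 -0.1816  0.1315] F [ 0.09 -0.39  1.37] grip -0.0003 toolx [ 0.943 -0.333 -0.001]
tool mm [76.1 -3.2  1.5]
```

View pics/side2.png

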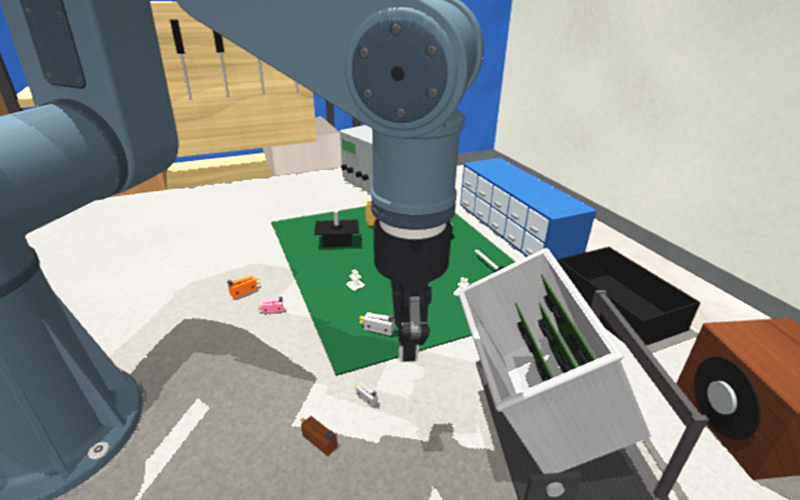

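The shut fingers are at (407,335), in front of the front rim's middle (rim runs (465,295) to (502,406)), with the switch behind them untouched. About 65 mm to contact; I'll approach and then push slowly.

```bash
python3 -m crank '[{"gripper":0,"dx":8,"dy":0,"dz":0,"turn":0},{"gripper":0,"dx":14,"dy":0,"dz":0,"turn":0},{"gripper":0,"dx":14,"dy":0,"dz":0,"turn":0},{"gripper":0,"dx":10,"dy":0,"dz":0,"turn":0},{"gripper":0,"dx":4,"dy":0,"dz":0,"turn":0},{"gripper":0,"dx":4,"dy":0,"dz":0,"turn":0},{"gripper":0,"dx":4,"dy":0,"dz":0,"turn":0},{"gripper":0,"dx":4,"dy":0,"dz":0,"turn":0},{"gripper":0,"dx":4,"dy":0,"dz":0,"turn":0},{"gripper":0,"dx":4,"dy":0,"dz":0,"turn":0}]'
python3 rel.py 0.555 -0.225 0.13
```

```text
t: 3.25
ee_pos: [0.4898, -0.2056, 0.1312]
tcp_rot: [-3.095, 0.535, 0.002]
wrist_force: [-3.4, 2.2, 2.8]
grip_width: 0.0001
t 3.25 pos [ 0.4898 -0.2056  0.1312] F [-3.44  2.23  2.77] grip 0.0001 toolx [ 0.942 -0.336 -0.002]
tool mm [67.9 -3.5  1.1]
```

```bash
python3 -m crank '[{"gripper":0,"dx":4,"dy":0,"dz":0,"turn":0},{"gripper":0,"dx":4,"dy":0,"dz":0,"turn":0},{"gripper":0,"dx":4,"dy":0,"dz":0,"turn":0},{"gripper":0,"dx":4,"dy":0,"dz":0,"turn":0}]'
python3 rel.py 0.555 -0.225 0.13
```

```text
t: 3.65
ee_pos: [0.5058, -0.2114, 0.1313]
tcp_rot: [3.096, -0.535, 0.0]
wrist_force: [-1.9, 0.3, 1.1]
grip_width: -0.0
t 3.65 pos [ 0.5058 -0.2114  0.1313] F [-1.9   0.28  1.13] grip -0.0 toolx [ 0.942 -0.336  0.   ]
tool mm [51.  -3.7  1.3]
```

```bash
python3 -m crank '[{"gripper":0,"dx":4,"dy":0,"dz":0,"turn":0},{"gripper":0,"dx":4,"dy":0,"dz":0,"turn":0},{"gripper":0,"dx":4,"dy":0,"dz":0,"turn":0},{"gripper":0,"dx":4,"dy":0,"dz":0,"turn":0},{"gripper":0,"dx":4,"dy":0,"dz":0,"turn":0},{"gripper":0,"dx":4,"dy":0,"dz":0,"turn":0},{"gripper":0,"dx":3,"dy":0,"dz":0,"turn":0},{"gripper":0,"dx":3,"dy":0,"dz":0,"turn":0},{"gripper":0,"dx":2,"dy":0,"dz":0,"turn":0}]'
python3 - <<'E'
from h import *
d=snap('side'); save(d,'side3',k=1.25)
E
python3 rel.py 0.555 -0.225 0.13
```

```text
t: 4.55
ee_pos: [0.5357, -0.222, 0.1312]
tcp_rot: [3.096, -0.535, 0.0]
wrist_force: [-0.1, -0.1, 0.8]
grip_width: 0.0003
t 4.6 pos [ 0.5359 -0.2221  0.1312] F [ 0.73 -0.63  0.28] grip -0.0003 toolx [ 0.942 -0.336  0.   ]
tool mm [19.  -3.7  1.2]
```

View pics/side3.png

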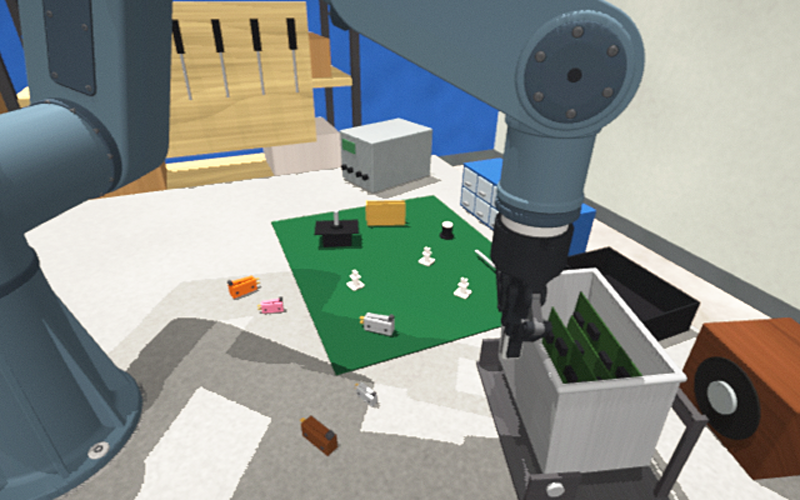

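The tub (front edge at (512,350), back rim (680,378)) looks nearly upright and the force has gone to about zero. It may have settled home, so I'll push in small steps until the stop answers.

```bash
python3 -m crank '[{"gripper":0,"dx":3,"dy":0,"dz":0,"turn":0},{"gripper":0,"dx":3,"dy":0,"dz":0,"turn":0},{"gripper":0,"dx":0,"dy":0,"dz":0,"turn":0}]'
```

```text
t: 4.9
ee_pos: [0.5415, -0.2241, 0.1313]
tcp_rot: [3.096, -0.535, 0.001]
wrist_force: [-0.1, 0.6, 0.7]
grip_width: -0.0002
```

```bash
python3 -m crank '[{"gripper":0,"dx":2,"dy":0,"dz":0,"turn":0},{"gripper":0,"dx":2,"dy":0,"dz":0,"turn":0},{"gripper":0,"dx":0,"dy":0,"dz":0,"turn":0}]'
```

```text
t: 5.2
ee_pos: [0.5439, -0.2248, 0.1311]
tcp_rot: [-3.095, 0.534, 0.005]
wrist_force: [-5.0, 2.6, 3.8]
grip_width: 0.0004
```

```bash
python3 -m crank '[{"gripper":0,"dx":2,"dy":0,"dz":0,"turn":0},{"gripper":0,"dx":0,"dy":0,"dz":0,"turn":0}]'
```

```text
t: 5.4
ee_pos: [0.544, -0.2249, 0.1311]
tcp_rot: [-3.094, 0.534, 0.011]
wrist_force: [-14.2, 4.3, 9.2]
grip_width: -0.0002
```

The force rises to 15 N with no motion, so the tub is on the stop. Backing off and rising.

```bash
python3 -m crank '[{"gripper":0,"dx":-4,"dy":0,"dz":0,"turn":0},{"gripper":0,"dx":-8,"dy":0,"dz":0,"turn":0},{"gripper":0,"dx":-20,"dy":0,"dz":0,"turn":0},{"gripper":0,"dx":-30,"dy":0,"dz":0,"turn":0},{"gripper":0,"dx":-30,"dy":0,"dz":0,"turn":0},{"gripper":0,"dx":-15,"dy":-10,"dz":-10,"turn":0},{"gripper":0,"dx":0,"dy":-30,"dz":-15,"turn":0},{"gripper":0,"dx":0,"dy":-40,"dz":-15,"turn":0},{"gripper":0,"dx":0,"dy":-40,"dz":-10,"turn":0},{"gripper":0,"dx":0,"dy":0,"dz":0,"turn":0}]'
python3 - <<'E'
from h import *
for n in('scene','side'):
    P=cloud(snap(n)).reshape(-1,3); a=-.35; ex=np.array([np.cos(a),np.sin(a)]);ey=np.array([-ex[1],ex[0]])
    u=P[:,:2]@ex;v=P[:,:2]@ey
    m=(P[:,2]>.155)&(P[:,2]<.23)&(u>.57)&(u<.76)&(abs(v+.021)<.12)
    print(n,m.sum(),'u',np.percentile(u[m],[1,99]).round(4),'v',np.percentile(v[m],[1,99]).round(4))
    for lo,hi in((.58,.625),(.70,.75)):
        k=m&(u>lo)&(u<hi); print(lo,k.sum(),'z 50,90,97',np.percentile(P[k,2],[50,90,97]).round(4))
    r=cv2.minAreaRect(P[m][:,:2].astype(np.float32)); print(r)
E
python3 rel.py 0.467 0.018 0.067
```

```text
t: 6.4
ee_pos: [0.4879, -0.0737, 0.1831]
tcp_rot: [-3.096, 0.528, -0.006]
wrist_force: [0.5, -1.4, 0.1]
grip_width: 0.0004
scene 2321 u [0.6011 0.7286] v [-0.1172  0.0794]
0.58 997 z 50,90,97 [0.175  0.1774 0.1784]
0.7 766 z 50,90,97 [0.1757 0.1776 0.1783]
((0.6177554726600647, -0.24554690718650818), (0.19817018508911133, 0.12843754887580872), 70.87097930908203)
side 4492 u [0.6019 0.7284] v [-0.1188  0.0757]
0.58 1277 z 50,90,97 [0.1739 0.1764 0.1769]
0.7 1833 z 50,90,97 [0.1699 0.1762 0.1767]
((0.6184225678443909, -0.24766793847084045), (0.19825631380081177, 0.12828490138053894), 71.22405242919922)
t 6.5 pos [ 0.4863 -0.0764  0.1815] F [ 0.98 -0.91 -1.03] grip -0.0001 toolx [ 0.943 -0.333  0.001]
tool mm [-49.8 -82.6 114.4]
```

The bin is upright: front and back rims are both at 0.175-0.178, mouth centre (0.618, -0.247). On to the switch: lateral first, then down.

```bash
python3 -m crank '[{"gripper":0,"dx":-8,"dy":-13,"dz":0,"turn":0},{"gripper":0,"dx":-17,"dy":-28,"dz":0,"turn":0},{"gripper":0,"dx":-17,"dy":-28,"dz":0,"turn":0},{"gripper":0,"dx":-8,"dy":-14,"dz":0,"turn":0},{"gripper":0,"dx":0,"dy":0,"dz":20,"turn":0},{"gripper":0,"dx":0,"dy":0,"dz":30,"turn":0},{"gripper":0,"dx":0,"dy":0,"dz":20,"turn":0},{"gripper":0,"dx":0,"dy":0,"dz":10,"turn":0},{"gripper":0,"dx":0,"dy":0,"dz":0,"turn":0},{"gripper":0,"dx":0,"dy":0,"dz":0,"turn":0}]'
python3 rel.py 0.467 0.018 0.067
python3 - <<'E'
from h import *
d=snap('side'); save(d,'side4',(220,150,420,300),4)
w=snap('wrist'); save(w,'wrist1')
E
```

```text
t: 7.5
ee_pos: [0.4672, 0.0176, 0.1018]
tcp_rot: [-3.095, 0.536, -0.001]
wrist_force: [0.5, -0.3, 0.4]
grip_width: 0.0005
t 7.5 pos [0.4672 0.0176 0.1018] F [ 0.52 -0.3   0.41] grip 0.0005 toolx [ 0.942 -0.336  0.   ]
tool mm [-0.4 -0.3 34.8]
```

View pics/side4.png

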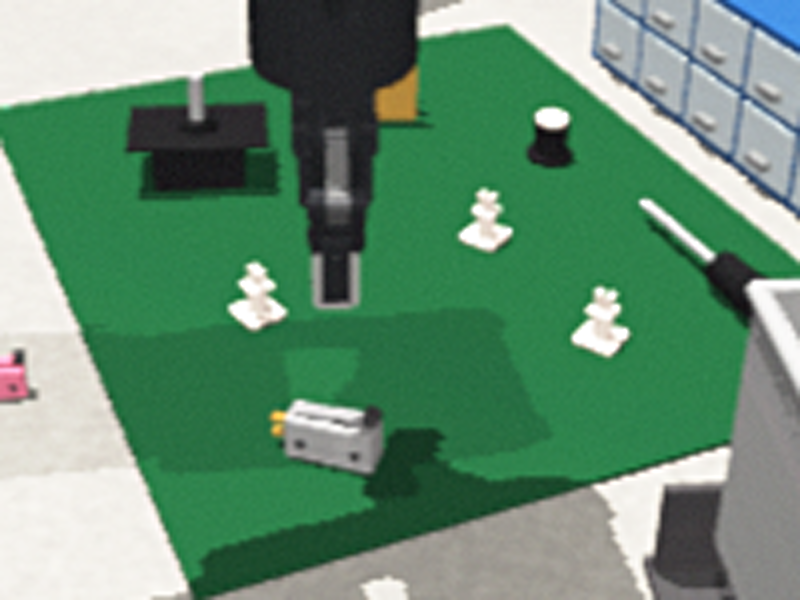

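View pics/wrist1.png

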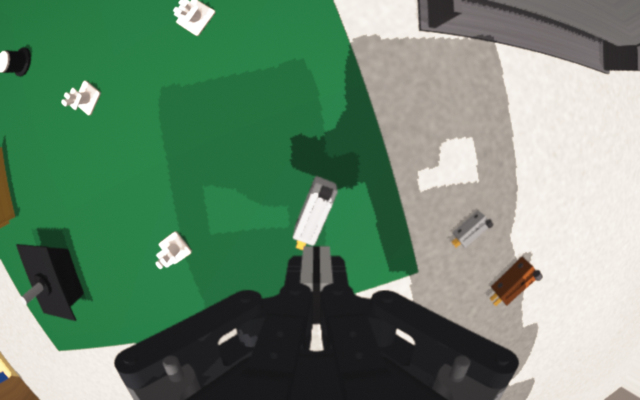

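Side crop: fingertips (337,295) above the switch (333,437). Wrist view: the switch case spans (303,240)-(325,185), its centre about (315,212), just ahead of the fingertips at (316,255). I'll check the centre from the wrist depth.

Run:
```python
from h import *
for n in('wrist','side'):
    d=load(n);P=cloud(d);px=d['pixels'].astype(int)
    sat=px.max(-1)-px.min(-1)
    m=(np.hypot(P[...,0]-.467,P[...,1]-.018)<.05)&(P[...,2]>.008)&(P[...,2]<.05)
    q=P[m&(sat<40)]; g=P[m&(sat>=40)]
    c=q[(q[:,2]>.02)]
    print(n,len(q),'silver+lever rect',cv2.minAreaRect(q[:,:2].astype(np.float32)),'z',np.percentile(q[:,2],[50,90,99]).round(4),'mat z',np.median(P[(np.hypot(P[...,0]-.467,P[...,1]-.018)<.09)&(P[...,2]<.008)][:,2]).round(4))
    c=q[(q[:,2]>.024)]; print('upper',len(c),cv2.minAreaRect(c[:,:2].astype(np.float32)))
```

```text
wrist 1667 silver+lever rect ((0.46778586506843567, 0.019894877448678017), (0.01915249228477478, 0.04975190386176109), 48.98921585083008) z [0.0292 0.0346 0.0397] mat z 0.0048
upper 1464 ((0.4676123857498169, 0.0196344293653965), (0.018878962844610214, 0.04969067871570587), 48.45770263671875)
side 320 silver+lever rect ((0.46583181619644165, 0.018531441688537598), (0.019392933696508408, 0.052508674561977386), 43.7065315246582) z [0.025  0.0327 0.0383] mat z 0.0041
upper 170 ((0.4669765532016754, 0.017333799973130226), (0.019392933696508408, 0.04861755296587944), 43.7065315246582)
```

The case centre is (0.467, 0.019), size 50 x 19 mm, top 0.039: the tool is within 2 mm laterally. Lower to 0.067 and hold over two seconds.

```bash
python3 -m crank '[{"gripper":0,"dx":0,"dy":0,"dz":10,"turn":0},{"gripper":0,"dx":0,"dy":0,"dz":12,"turn":0},{"gripper":0,"dx":0,"dy":0,"dz":8,"turn":0},{"gripper":0,"dx":0,"dy":0,"dz":4,"turn":0},{"gripper":0,"dx":0,"dy":0,"dz":0,"turn":0},{"gripper":0,"dx":0,"dy":0,"dz":0,"turn":0},{"gripper":0,"dx":0,"dy":0,"dz":0,"turn":0},{"gripper":0,"dx":0,"dy":0,"dz":0,"turn":0},{"gripper":0,"dx":0,"dy":0,"dz":0,"turn":0},{"gripper":0,"dx":0,"dy":0,"dz":0,"turn":0}]'
H='{}'
python3 -m crank '[{"gripper":0,"dx":0,"dy":0,"dz":0,"turn":0},{"gripper":0,"dx":0,"dy":0,"dz":0,"turn":0},{"gripper":0,"dx":0,"dy":0,"dz":0,"turn":0},{"gripper":0,"dx":0,"dy":0,"dz":0,"turn":0},{"gripper":0,"dx":0,"dy":0,"dz":0,"turn":0},{"gripper":0,"dx":0,"dy":0,"dz":0,"turn":0},{"gripper":0,"dx":0,"dy":0,"dz":0,"turn":0},{"gripper":0,"dx":0,"dy":0,"dz":0,"turn":0},{"gripper":0,"dx":0,"dy":0,"dz":0,"turn":0},{"gripper":0,"dx":0,"dy":0,"dz":0,"turn":0}]'
python3 -m crank '[{"gripper":0,"dx":0,"dy":0,"dz":0,"turn":0},{"gripper":0,"dx":0,"dy":0,"dz":0,"turn":0},{"gripper":0,"dx":0,"dy":0,"dz":0,"turn":0},{"gripper":0,"dx":0,"dy":0,"dz":0,"turn":0},{"gripper":0,"dx":0,"dy":0,"dz":0,"turn":0},{"gripper":0,"dx":0,"dy":0,"dz":0,"turn":0},{"gripper":0,"dx":0,"dy":0,"dz":0,"turn":0},{"gripper":0,"dx":0,"dy":0,"dz":0,"turn":0},{"gripper":0,"dx":0,"dy":0,"dz":0,"turn":0},{"gripper":0,"dx":0,"dy":0,"dz":0,"turn":0}]'
python3 rel.py 0.618 -0.247 0.216
```

```text
t: 8.6
ee_pos: [0.4671, 0.0179, 0.0675]
tcp_rot: [3.096, -0.535, 0.001]
wrist_force: [1.2, 0.0, -0.3]
grip_width: -0.0002
t: 9.6
ee_pos: [0.467, 0.018, 0.0673]
tcp_rot: [-3.096, 0.535, 0.0]
wrist_force: [0.1, -0.0, 0.9]
grip_width: -0.0005
t: 10.6
ee_pos: [0.467, 0.018, 0.0673]
tcp_rot: [3.096, -0.535, -0.0]
wrist_force: [-0.5, -0.6, 0.2]
grip_width: -0.0001
t 10.6 pos [0.467  0.018  0.0673] F [-0.5  -0.62  0.25] grip -0.0001 toolx [ 0.942 -0.336 -0.   ]
tool mm [ 231.2  198.9 -148.7]
```

Held for about 2.5 s without contact. Up to 0.26, across, then down over the mouth.

```bash
python3 -m crank '[{"gripper":0,"dx":0,"dy":0,"dz":0,"turn":0},{"gripper":0,"dx":0,"dy":0,"dz":0,"turn":0},{"gripper":0,"dx":0,"dy":0,"dz":-15,"turn":0},{"gripper":0,"dx":0,"dy":0,"dz":-35,"turn":0},{"gripper":0,"dx":0,"dy":0,"dz":-45,"turn":0},{"gripper":0,"dx":0,"dy":0,"dz":-45,"turn":0},{"gripper":0,"dx":0,"dy":0,"dz":-35,"turn":0},{"gripper":0,"dx":0,"dy":0,"dz":-20,"turn":0},{"gripper":0,"dx":0,"dy":0,"dz":0,"turn":0}]'
python3 -m crank '[{"gripper":0,"dx":11,"dy":10,"dz":0,"turn":0},{"gripper":0,"dx":25,"dy":20,"dz":0,"turn":0},{"gripper":0,"dx":30,"dy":26,"dz":0,"turn":0},{"gripper":0,"dx":30,"dy":26,"dz":0,"turn":0},{"gripper":0,"dx":30,"dy":26,"dz":0,"turn":0},{"gripper":0,"dx":30,"dy":26,"dz":0,"turn":0},{"gripper":0,"dx":30,"dy":26,"dz":0,"turn":0},{"gripper":0,"dx":25,"dy":22,"dz":0,"turn":0},{"gripper":0,"dx":15,"dy":12,"dz":0,"turn":0},{"gripper":0,"dx":5,"dy":5,"dz":0,"turn":0}]'
python3 -m crank '[{"gripper":0,"dx":0,"dy":0,"dz":0,"turn":0},{"gripper":0,"dx":0,"dy":0,"dz":10,"turn":0},{"gripper":0,"dx":0,"dy":0,"dz":20,"turn":0},{"gripper":0,"dx":0,"dy":0,"dz":12,"turn":0},{"gripper":0,"dx":0,"dy":0,"dz":4,"turn":0},{"gripper":0,"dx":0,"dy":0,"dz":0,"turn":0},{"gripper":0,"dx":0,"dy":0,"dz":0,"turn":0},{"gripper":0,"dx":0,"dy":0,"dz":0,"turn":0}]'
python3 rel.py 0.618 -0.247 0.216
python3 - <<'E'
from h import *
P=cloud(snap('scene')); d=snap('side'); Q=cloud(d); save(d,'side5',k=1.25)
for P in(P,Q):
    P=P.reshape(-1,3);u=P[:,:2]@[.939,-.343];v=P[:,:2]@[.343,.939]
    for lo,hi in((.58,.615),(.715,.75)):
        k=(u>lo)&(u<hi)&(abs(v+.021)<.1)&(P[:,2]>.15)&(P[:,2]<.2);print(lo,k.sum(),np.percentile(P[k,2],[50,90]).round(4))
E
```

```text
t: 11.5
ee_pos: [0.4689, 0.0176, 0.2659]
tcp_rot: [3.095, -0.535, 0.011]
wrist_force: [0.1, 0.2, -0.9]
grip_width: 0.0001
t: 12.5
ee_pos: [0.6173, -0.2496, 0.2587]
tcp_rot: [-3.094, 0.538, 0.006]
wrist_force: [-0.4, 0.2, -0.3]
grip_width: 0.0002
t: 13.3
ee_pos: [0.6183, -0.2472, 0.2174]
tcp_rot: [3.095, -0.534, 0.003]
wrist_force: [-0.2, -0.3, 0.7]
grip_width: -0.0
t 13.3 pos [ 0.6183 -0.2472  0.2174] F [-0.19 -0.28  0.71] grip -0.0 toolx [ 0.942 -0.335  0.002]
tool mm [-0.4 -0.1  1.4]
0.58 318 [0.1752 0.1778]
0.715 636 [0.1759 0.1778]
0.58 1268 [0.1731 0.1763]
0.715 1598 [0.1671 0.1761]
```

View pics/side5.png

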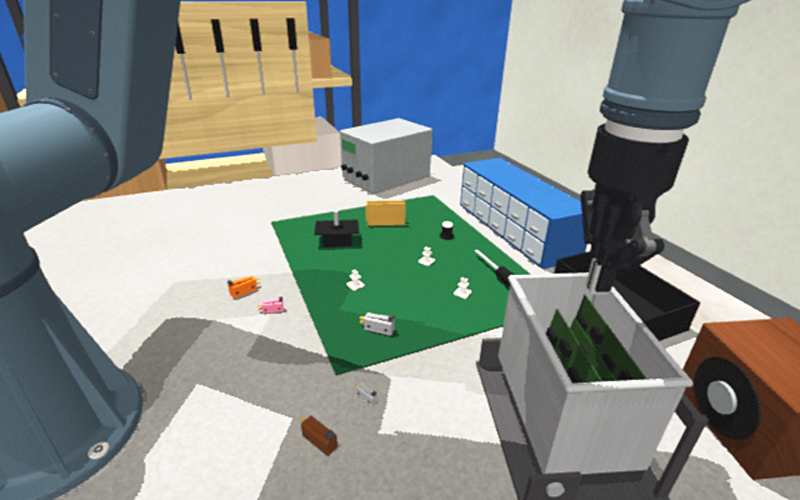

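The fingertips, at (597,290), are over the mouth of the upright tub. The switch (380,322) and the bystanders are where they were. Handing in.

```bash
python3 -c "
from station import workorder; print(workorder.finish_job())"; python3 rel.py
```

```text
the job is handed in; nothing more can be done
None
the job is handed in; nothing more can be done
```

The job is done in the order asked and handed in at 13.4 s of the 54 s allowed.

- **Bin:** I pushed it back with shut fingers until the stop answered, at about 15 N with no further motion. The last depth check showed the front and back rims level at 0.176 m, so the tub is upright.
- **Switch:** I pointed at the larger silver microswitch, the one on the mat, from about 29 mm above it and within 2 mm sideways. I held there for about 2.5 s with no contact force.
- **Mouth:** The arm finished within about 1 mm of the mouth centre, 41 mm above the rim, with under 1 N on the wrist, which is sensor noise.
- **Other objects:** The last picture shows the switch and everything else on the mat where it lay.

None of the checks on the task failed or disagreed. My first two move commands used the wrong row format: one was refused, and no motion resulted. The state could not be read after handing in, so the final second is not measured.

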